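# Fit the shelf divider from behind the stock cartons

### The job

Move the three cartons off the shelf deck and stand them all on the grey mat, then fetch the blue divider from behind them and seat it fully down on the two dowels of the aluminium block. Only then stand each carton back on the mat of its own colour, inside its outline and square with it; keep the cartons upright throughout.

Things in the scene. Friction and masses are not known exactly. Their poses are not given: they have to be found in the camera images.
- carton_yellow: amber-yellow upright stock carton with a paler tape strip over its top, 70 (x) x 58 (y) x 130 (z) mm, about 0.15 to 0.3 kg. Starts standing on the mat of its own colour. Origin: centre of its underside, z up; the strip on top runs along its x.
- carton_green: green upright stock carton with a paler tape strip over its top, 70 (x) x 58 (y) x 120 (z) mm, about 0.15 to 0.3 kg. Starts standing on the mat of its own colour. Origin: centre of its underside, z up; the strip on top runs along its x.
- carton_black: black upright stock carton with a paler tape strip over its top, 70 (x) x 58 (y) x 112 (z) mm, about 0.15 to 0.3 kg. Starts standing on the mat of its own colour. Origin: centre of its underside, z up; the strip on top runs along its x.
- mat_yellow: home place of the amber-yellow carton: flat amber-yellow mat, 94 (x) x 82 (y) x 2 mm, fixed on the shelf deck, its top 17 mm above the table; it shows as a coloured margin round the carton at the start. The three mats lie in a row side by side, 110 mm apart along y, in any order. Origin: centre of its underside.
- mat_green: home place of the green carton: flat green mat, 94 (x) x 82 (y) x 2 mm, fixed on the shelf deck, its top 17 mm above the table; it shows as a coloured margin round the carton at the start. The three mats lie in a row side by side, 110 mm apart along y, in any order. Origin: centre of its underside.
- mat_black: home place of the black carton: flat black mat, 94 (x) x 82 (y) x 2 mm, fixed on the shelf deck, its top 17 mm above the table; it shows as a coloured margin round the carton at the start. The three mats lie in a row side by side, 110 mm apart along y, in any order. Origin: centre of its underside.
- divider: blue steel shelf divider, lying loose on the shelf deck (deck top 15 mm above the table) behind the row of cartons, about 80 mm farther from the robot than the row. Flat foot 40 (x) x 124 (y) x 6 mm with two through holes of 15 mm diameter at y = -46 and +46 mm, and an upright fin to grasp in the middle, 12 (x) x 56 (y) mm, rising from the foot to 50 mm above the underside. 0.15 to 0.3 kg. Origin: centre of the foot's underside, z up. It is the same turned by half a turn.
- dowel_base: bare aluminium block, fixed on the table beyond the grey mat, 56 (x) x 140 (y) x 12 mm, with two upright dark steel dowels of 10 mm diameter at y = -46 and +46 mm, whose tips taper to 4 mm and end 34 mm above the block's underside (22 mm above its top). Origin: centre of its underside, on the table.
- side_mat: set-down area: dark grey mat with a thin white border, 110 (x) x 340 (y) x 3 mm, fixed on the table beside the shelf deck (to its left or right). Room for the three cartons in a row along y. Origin: centre of its underside.

How it is judged:
By the outcome, as a careful person would: the job done as asked, in the order asked, and still so for the second after the job is handed in, with the robot touching nothing.
It also fails if it takes over 144 s, if anything falls off the work surface, if the arm or the gripper's body presses on something with over 40 N, if the wrist force passes 120 N, or if a joint passes its speed limit or range.

### The arm

A 6-joint arm with a two-finger parallel gripper is mounted at the origin on the work surface. World frame = base frame: x ahead of the robot, y to its left, z up, the work surface at z = 0. Lengths are in m, angles in rad, forces in N, time in s.
With the tool pointing down it reaches from about 0.35 to 0.875 m from the base axis. Payload 4.2 kg.
Tool frame: the origin (TCP) lies at the very end of the fingers, on their centre line; the grasp point (between the pads) lies 19 mm behind it (robot.grip_point_offset is the distance from the TCP to the grasp point, in m); y points along the fingers, z is the direction in which the jaws open and shut, and the axes are right-handed (so a half turn about y gives the same grasp; the last joint's range is limited). The gripper opens to 85 mm and grips with 20 to 120 N. Pads are 22 mm wide; open, the fingers measure 114 mm over their backs; the gripper's body (76 mm by 85 mm) begins 54 mm behind the grasp point. The pads swing forward as they close: fully open they stand 13 mm farther back than shut.
Start: joints at [1.468, 0.385, 0.008, 0, -1.194, -0.259], TCP at [0.221, 0.585, 0.231] pointing down, gripper open.
Joint ranges: [-3.14, 3.14], [-1.21, 2.06], [-1.07, 1.41], [-3.16, 2.05], [-2.99, -0.16], [-3.1, 3.1]. Speed limits (rad/s): [2.79, 2.79, 3.14, 3.14, 3.14, 3.14].

### API

Orientations are given as a 3x3 rotation matrix whose columns are the frame's x, y, z axes.
In Python, from plant import robot, read_camera gives the robot as it stands.
- The arm moves only by the shell command python3 -m pendant 'ROWS' [OPENING] [FORCE]. ROWS is JSON, a list of rows, each an object of numbers: "x", "y", "z": the shift along the world's x, y, z in mm; "twist": the turn about the world's z in rad. In form: [{"x": .., "y": .., "z": .., "twist": ..}, ...]. A call has 1 to 20 rows; each row shifts and turns the commanded pose from where the row before left it; what a row does not reach is not made up. A row lasts 1/8 s, in which the tool goes at most 62.5 mm and 10.7 degrees, less where a joint would pass 70% of its speed; a pose out of reach is approached as far as the arm can. A call is refused whole if a number of a shift passes 62.5 or a number of a turn 0.188, either way. A call with a gripper value outside its range is refused whole. OPENING is the gripper command: -1 is fully open, 1 is shut, values between are in proportion, set as the call begins (- or left out, the last holds). The fingers move at their own pace and stop on an object; FORCE is the grip in N (left out, the last holds). Time passes only in rows, so rows that do not move let the fingers close. It gives the time, the measured TCP pose, the force and the opening at its end, in the units of the state.
- robot.observe(): the state, without advancing time (a new reading comes with each control period).
- read_camera(name): name is "scene" or "top"; returns a dict with "pixels" (384x512x3 uint8, blue, green, red), "z_map" (384x512 float32, m along the optical axis (not along the pixel's ray), 0 where there is no reading), "camera_matrix" (3x3 intrinsics, pixels), "T" (4x4, takes a point from camera to world coordinates). Camera axes: x right, y up, looking along -z (the intrinsics and any distortion apply to the point x, -y, -z); pixel columns grow to the right and rows downward; lengths in m; the calibration is good to about 2 mm. A picture is of the moment at which its call begins.
- robot.sign_off(): hands the job in, once; it reports no verdict.
The state is a dict: "time": time; "q": joint angles; "joint_velocities": joint speeds; "tau": joint torques, N m; "tcp_pos": TCP position; "tcp_rot": TCP orientation; "force": force on the tool from outside, world axes, zero at the start; "moment": the same for the moment, N m; "width": finger opening in m.
Only numpy, scipy, OpenCV 4.12 (cv2) and the standard library are available. Lean on these libraries where they do the work, as an engineer would, in place of code of your own. Each camera call takes 0.05 s, during which the arm holds its last target.

## Working session

There is one attempt and no reset: what is moved stays moved. The work goes in short steps, Python scripts to look and compute and a shell command to move; the robot and the scene stay as the last step left them, time stands still between calls to the robot, and variables do not carry over. Pictures are saved under pics/ and viewed, and the job is handed in when it is done.

```bash
ls; mkdir -p pics; python3 - <<'E'
from plant import robot, read_camera
import cv2,numpy as np
s=robot.observe()
for k in ("time","q","tcp_pos","tcp_rot","force","width"): print(k,np.round(s[k],3).tolist())
print(robot.grip_point_offset)
for n in("scene","top"):
    c=read_camera(n); cv2.imwrite(f"pics/{n}0.png",c["pixels"]); np.savez(f"{n}0.npz",**c)
    print(n,c["camera_matrix"].tolist(),np.round(c["T"],3).tolist(),[k for k in c])
E
```

```text
pics
time 0.0
q [1.468, 0.386, 0.007, -0.001, -1.194, -0.259]
tcp_pos [0.221, 0.584, 0.23]
tcp_rot [[-0.935, -0.001, -0.354], [0.354, -0.002, -0.935], [-0.0, -1.0, 0.002]]
force [0.725, -0.627, -0.319]
width 0.085
0.0187
scene [[352.1326992494873, 0.0, 254.9403854754529], [0.0, 352.1326992494873, 186.67091609150503], [0.0, 0.0, 1.0]] [[0.79, -0.494, 0.363, 0.875], [0.613, 0.644, -0.458, -0.405], [-0.007, 0.585, 0.811, 0.764], [0.0, 0.0, 0.0, 1.0]] ['pixels', 'z_map', 'camera_matrix', 'T']
top [[364.00462664331644, 0.0, 252.52559746967506], [0.0, 364.00462664331644, 191.79339325028383], [0.0, 0.0, 1.0]] [[-0.019, 0.991, -0.134, 0.431], [-1.0, -0.018, 0.008, 0.01], [0.006, 0.134, 0.991, 0.833], [0.0, 0.0, 0.0, 1.0]] ['pixels', 'z_map', 'camera_matrix', 'T']
```

View pics/scene0.png

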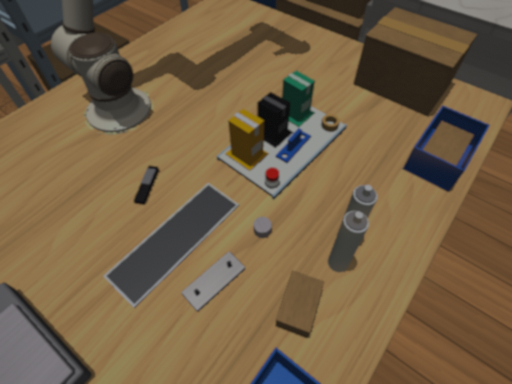

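View pics/top0.png

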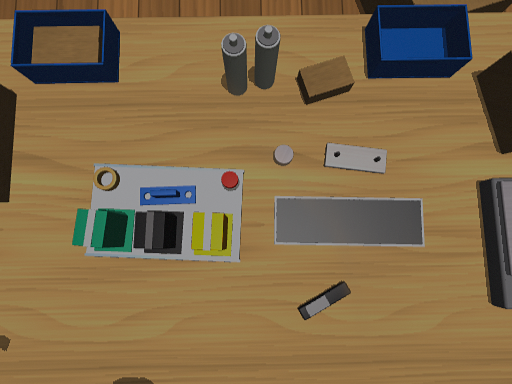

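```bash
cat > h.py <<'E'
import numpy as np,cv2
from plant import robot, read_camera
def cloud(c):
    z=c["z_map"];K=c["camera_matrix"];h,w=z.shape
    v,u=np.mgrid[:h,:w]
    p=np.stack([(u-K[0,2])/K[0,0]*z,-(v-K[1,2])/K[1,1]*z,-z,np.ones_like(z)],-1)
    W=(p@c["T"].T)[...,:3]; W[z==0]=np.nan
    return W
def ray(c,u,v,z):
    K=c["camera_matrix"];d=c["T"][:3,:3]@np.array([(u-K[0,2])/K[0,0],-(v-K[1,2])/K[1,1],-1.]);o=c["T"][:3,3]
    return o+d*(z-o[2])/d[2]
def proj(c,P):
    P=np.atleast_2d(P);q=(P-c["T"][:3,3])@c["T"][:3,:3];K=c["camera_matrix"]
    return np.c_[K[0,0]*q[:,0]/-q[:,2]+K[0,2],K[1,1]*-q[:,1]/-q[:,2]+K[1,2]]
def crop(c,x0,y0,x1,y1,k,name):
    cv2.imwrite(f"pics/{name}.png",cv2.resize(c["pixels"][y0:y1,x0:x1],None,fx=k,fy=k,interpolation=cv2.INTER_CUBIC))
E
python3 - <<'E'
from h import *
c=dict(np.load("top0.npz")); crop(c,65,150,255,275,4,"topz")
crop(c,265,130,435,260,4,"topz2")
s=dict(np.load("scene0.npz")); crop(s,210,60,350,200,4,"scz")
E
```

```text
(no output)
```

View pics/topz.png

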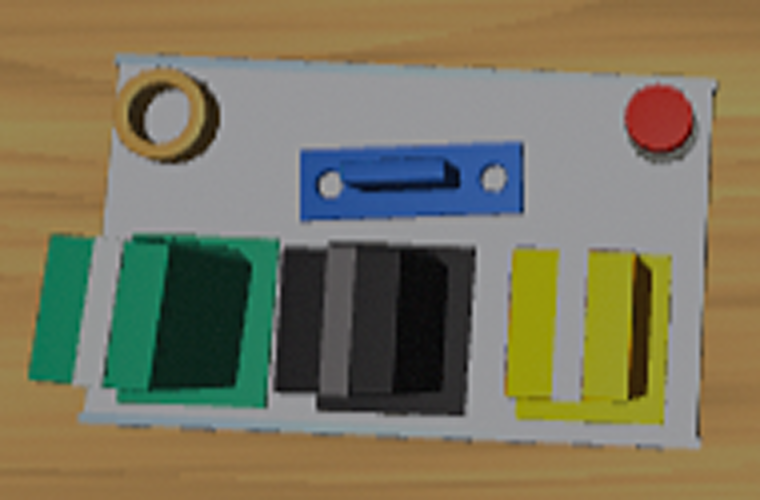

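View pics/topz2.png

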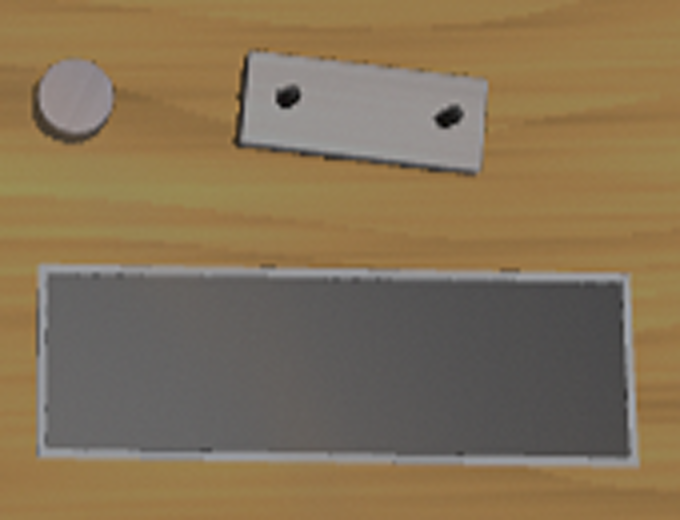

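View pics/scz.png

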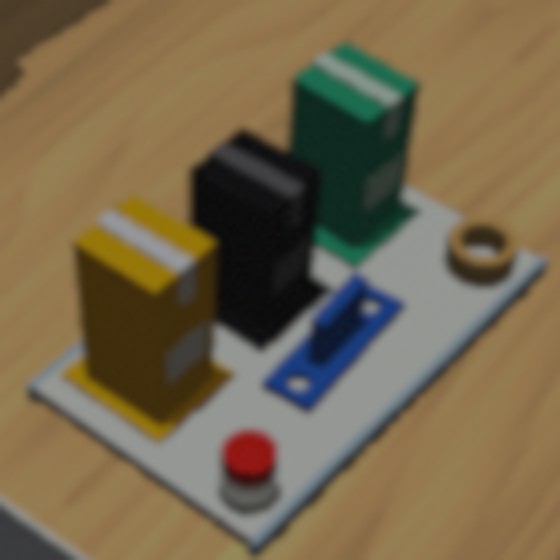

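```bash
cat >> h.py <<'E'
def rect(pts):
    r=cv2.minAreaRect((np.asarray(pts)[:,:2]*1000).astype(np.float32)); return np.round(r[0],1),np.round(r[1],1),round(r[2],1)
def quad(c,px,z):
    """corner pixels cyclic -> centre, side lens, yaw of long/short edges (mm,deg)"""
    P=np.array([ray(c,u,v,z) for u,v in px])[:,:2]*1000
    e=np.roll(P,-1,0)-P
    return np.round(P.mean(0),1),np.round(np.linalg.norm(e,axis=1),1),np.round(np.degrees(np.arctan2(e[:,1],e[:,0])),1)
E
python3 - <<'E'
from h import *
for n in("top","scene"):
    c=dict(np.load(n+"0.npz")); W=cloud(c)
    hsv=cv2.cvtColor(c["pixels"],cv2.COLOR_BGR2HSV)
    # shelf region
    m0=(W[...,0]>.25)&(W[...,0]<.7)&(W[...,1]>-.05)&(W[...,1]<.6)&(W[...,2]>0.1)&(W[...,2]<.17)
    for h,lo in((.147,"yellow"),(.137,"green"),(.129,"black")):
        pass
    k,l,st,ce=cv2.connectedComponentsWithStats(m0.astype(np.uint8))
    for i in range(1,k):
        if st[i,4]<100: continue
        q=W[l==i]; z=np.percentile(q[:,2],90); t=q[abs(q[:,2]-z)<.006]
        print(n,hsv[l==i].mean(0).round(),"ztop",round(z,4),rect(t),t.mean(0).round(4))
    # blue
    b=(hsv[...,0]>100)&(hsv[...,0]<125)&(hsv[...,1]>120)&(W[...,0]<.65)&(W[...,1]>-.1)&(W[...,1]<.4)&(W[...,2]<.1)
    q=W[b]; print("blue foot",rect(q[(q[:,2]<.03)]),"fin",rect(q[q[:,2]>.055]),np.percentile(q[:,2],[5,95]))
c=dict(np.load("top0.npz"))
f=lambda px,x0,y0:[(x0+u/4-.375,y0+v/4-.375) for u,v in px]
A=65,150;B=265,130
print("foot",quad(c,f([(301,151),(522,143),(524,212),(300,220)],*A),.021))
print("holes",[ray(c,*p,.021)[:2].round(4) for p in f([(331,184),(494,178)],*A)])
print("base",quad(c,f([(250,50),(488,81),(478,173),(241,145)],*B),.012))
print("mat",quad(c,f([(38,265),(628,274),(637,465),(39,457)],*B),.003))
print("deck",quad(c,f([(117,55),(716,78),(698,446),(79,420)],*A),.015))
for p in [((513,398),(517,423),(663,423),(669,256)),((118,404),(268,407),(279,238)),((317,410),(465,414),(475,246))]:
    print("matpts",[ray(c,*q,.017)[:2].round(4).tolist() for q in f(p,*A)])
E
```

```text
top [ 84. 155. 109.] ztop 0.1395 (array([462.8, 315.1]), array([59.8, 70.6]), 84.3) [0.4623 0.3142 0.1381]
top [90. 12. 47.] ztop 0.1315 (array([456.9, 204. ]), array([58.1, 70.7]), 87.6) [0.4563 0.2034 0.13  ]
top [ 47. 168. 147.] ztop 0.1496 (array([452.5,  90.7]), array([57.9, 70.1]), 86.7) [0.4522 0.0905 0.1481]
blue foot (array([537.1, 194.2]), array([ 38.9, 124.4]), 0.8) fin (array([537.6, 194. ]), array([12.3, 56. ]), 1.7) [0.0197775  0.06626912]
scene [ 17. 111.  44.] ztop 0.1635 (array([616.2, 561.4]), array([166.8,   9.2]), 0.1) [0.6183 0.561  0.1635]
scene [ 73. 130.  83.] ztop 0.1387 (array([463.3, 314.6]), array([60.1, 73.1]), 83.3) [0.4651 0.3125 0.1374]
scene [88. 31. 31.] ztop 0.1308 (array([457.6, 203.5]), array([62.5, 71.3]), 86.0) [0.4593 0.2018 0.1295]
scene [ 25. 173. 108.] ztop 0.1486 (array([453.1,  90.3]), array([60.6, 71.7]), 86.7) [0.4546 0.0883 0.1474]
blue foot (array([540.2, 193.7]), array([ 37.4, 121.6]), 1.3) fin (array([541.1, 193.3]), array([ 8. , 51.7]), 0.8) [0.01961955 0.06557082]
foot (array([537.1, 194.1]), array([124.2,  39.1, 125.1,  39. ]), array([ -88.9, -178.2,   91. ,    0.5]))
holes [array([0.5364, 0.2393]), array([0.5381, 0.148 ])]
base (array([ 617.2, -236.3]), array([138.7,  54.8, 136.7,  56.6]), array([-98.6, 170.1,  82.1,  -7.9]))
mat (array([ 472.7, -214.4]), array([339.5, 108.7, 338.1, 109.2]), array([-91.9, 178. ,  88.2,  -1.2]))
deck (array([501. , 200.1]), array([342.5, 207.1, 342.2, 205.8]), array([-93.3, 176.3,  86.5,  -3.6]))
matpts [[0.4158, 0.1377], [0.4021, 0.1354], [0.4006, 0.0549], [0.4928, 0.0505]]
matpts [[0.4167, 0.3554], [0.4134, 0.2728], [0.5069, 0.269]]
matpts [[0.4113, 0.2457], [0.4075, 0.1641], [0.5004, 0.1592]]
```

```bash
python3 -m pendant '[{"x":23,"y":-49,"twist":0.03},{"x":23,"y":-49,"twist":0.03},{"x":23,"y":-49,"twist":0.03},{"x":23,"y":-49,"twist":0.03},{"x":23,"y":-49,"twist":0.03},{"x":23,"y":-49,"twist":0.03},{"x":23,"y":-49,"twist":0.03},{"x":23,"y":-49,"twist":0.03},{"x":23,"y":-49,"twist":0.03},{"x":24,"y":-53,"twist":0.03},{},{}]' -1 40; cat > st.py <<'E'
from h import *
s=robot.observe();p=np.array(s["tcp_pos"])*1000;R=np.array(s["tcp_rot"])
a=np.degrees(np.arctan2(R[1,2],R[0,2]))%180
print("t",round(s["time"],2),"p",p.round(1),"jaw",round(a,2),"w",round(s["width"]*1000,1),"F",np.round(s["force"],1),"q",np.round(s["q"],2),"tilt",R[:2,1].round(4))
E
python3 st.py
```

```text
t 0.1 p [221.  584.  230.3] jaw 69.26 w 85.3 F [-0.1 -0.   0.3] q [ 1.47  0.39  0.01 -0.   -1.19 -0.26] tilt [-0.0006 -0.0019]$[0]: bad value
```

```bash
python3 -m pendant '[{"x":23,"y":-49,"z":0,"twist":0.03},{"x":23,"y":-49,"z":0,"twist":0.03},{"x":23,"y":-49,"z":0,"twist":0.03},{"x":23,"y":-49,"z":0,"twist":0.03},{"x":23,"y":-49,"z":0,"twist":0.03},{"x":23,"y":-49,"z":0,"twist":0.03},{"x":23,"y":-49,"z":0,"twist":0.03},{"x":23,"y":-49,"z":0,"twist":0.03},{"x":23,"y":-49,"z":0,"twist":0.03},{"x":24,"y":-53,"z":0,"twist":0.03},{"x":0,"y":0,"z":0,"twist":0},{"x":0,"y":0,"z":0,"twist":0}]' -1 40;python3 st.py
```

```text
time: 1.6
tcp_pos: [0.452, 0.0903, 0.231]
tcp_rot: [[-0.998, -0.001, -0.063], [0.063, -0.0, -0.998], [0.001, -1.0, 0.0]]
force: [-0.0, 0.6, -0.2]
width: 0.0852
t 1.6 p [452.   90.3 231. ] jaw 86.4 w 85.2 F [-0.   0.6 -0.2] q [ 0.55  0.1  -0.37 -0.   -1.09  0.96] tilt [-0.0006 -0.0001]
```

```bash
python3 -m pendant '[{"x":0,"y":0,"z":-45,"twist":0.005},{"x":0,"y":0,"z":-45,"twist":0},{"x":0,"y":0,"z":-30,"twist":0},{"x":0,"y":0,"z":-11,"twist":0},{"x":0,"y":0,"z":0,"twist":0}]' -1 40 >/dev/null;python3 st.py; python3 -m pendant '[{"x":0,"y":0,"z":0,"twist":0},{"x":0,"y":0,"z":0,"twist":0},{"x":0,"y":0,"z":0,"twist":0},{"x":0,"y":0,"z":0,"twist":0},{"x":0,"y":0,"z":0,"twist":0},{"x":0,"y":0,"z":0,"twist":0}]' 1 40 >/dev/null;python3 st.py
```

```text
t 2.23 p [452.2  91.4 100.3] jaw 86.85 w 85.2 F [ 0.3 -0.1  1. ] q [ 0.55  0.26 -0.56  0.   -0.75  0.96] tilt [-0.0003 -0.0004]
t 2.98 p [453.1  90.9 101.7] jaw 86.76 w 57.5 F [-1.5 -0.9  5.9] q [ 0.55  0.26 -0.56  0.   -0.75  0.96] tilt [0.0026 0.0013]
```

```bash
python3 -m pendant '[{"x":0,"y":0,"z":25,"twist":0},{"x":0,"y":0,"z":35,"twist":0},{"x":2,"y":-30,"z":0,"twist":0.003},{"x":2,"y":-55,"z":0,"twist":0.003},{"x":2,"y":-55,"z":0,"twist":0.003},{"x":2,"y":-55,"z":0,"twist":0.003},{"x":2,"y":-55,"z":0,"twist":0.003},{"x":2,"y":-55,"z":0,"twist":0.003},{"x":2,"y":-55,"z":0,"twist":0.003},{"x":2,"y":-38,"z":0,"twist":0.003},{"x":1,"y":-15,"z":0,"twist":0.002},{"x":0,"y":0,"z":0,"twist":0}]' >/dev/null;python3 st.py
```

```text
t 4.47 p [ 468.7 -322.7  159.7] jaw 88.14 w 57.5 F [ 0.3  0.7 -1.9] q [-0.32  0.35 -0.23 -0.   -0.99  1.86] tilt [-0.0009  0.0008]
```

```bash
python3 -m pendant '[{"x":0,"y":0,"z":-40,"twist":0},{"x":0,"y":0,"z":-22,"twist":0},{"x":0,"y":0,"z":-8,"twist":0},{"x":0,"y":0,"z":-3,"twist":0},{"x":0,"y":0,"z":0,"twist":0}]' >/dev/null;python3 st.py;python3 - <<'E'
from h import *
s=read_camera("scene");crop(s,90,90,300,290,3,"s1")
E
```

```text
t 5.1 p [ 470.  -322.3   88.4] jaw 88.28 w 57.8 F [ 0.2 -0.1 -0.6] q [-0.32  0.43 -0.32  0.   -0.82  1.86] tilt [ 0.002  -0.0009]
```

View pics/s1.png

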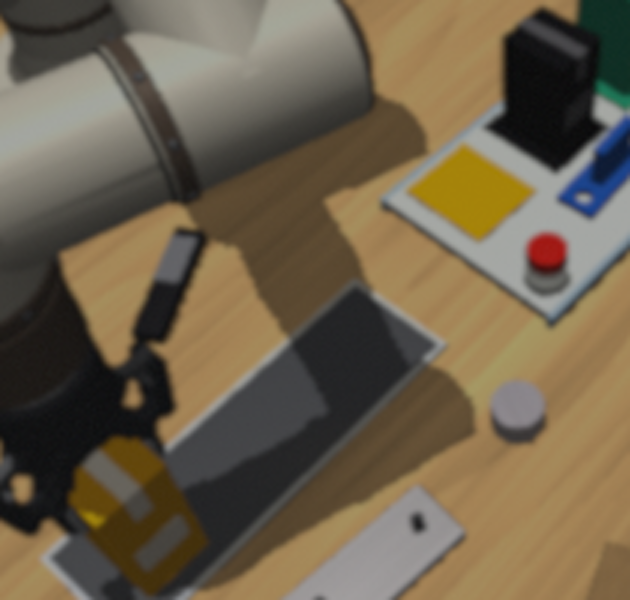

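```bash
python3 -m pendant '[{"x":0,"y":0,"z":-1,"twist":0},{"x":0,"y":0,"z":0,"twist":0}]' >/dev/null;python3 st.py;python3 -m pendant '[{"x":0,"y":0,"z":0,"twist":0},{"x":0,"y":0,"z":0,"twist":0},{"x":0,"y":0,"z":0,"twist":0},{"x":0,"y":0,"z":0,"twist":0},{"x":0,"y":0,"z":0,"twist":0}]' -1 40 >/dev/null;python3 st.py;python3 -m pendant '[{"x":0,"y":0,"z":20,"twist":0},{"x":0,"y":0,"z":50,"twist":0},{"x":0,"y":0,"z":40,"twist":0}]' >/dev/null;python3 st.py
```

```text
t 5.4 p [ 470.  -322.7   87.7] jaw 88.25 w 57.6 F [0.5 1.3 5.5] q [-0.32  0.43 -0.32  0.   -0.82  1.86] tilt [ 0.0022 -0.0009]
t 6.03 p [ 469.1 -322.5   86.2] jaw 88.24 w 85.2 F [ 0.4 -0.3 -0.4] q [-0.32  0.44 -0.32  0.   -0.82  1.86] tilt [-0.0002  0.    ]
t 6.4 p [ 469.4 -322.6  198. ] jaw 88.25 w 85.5 F [ 0.4 -0.1 -0.3] q [-0.32  0.32 -0.18  0.   -1.07  1.86] tilt [ 0.0007 -0.0006]
```

```bash
python3 -m pendant '[{"x":-2,"y":26,"z":0,"twist":-0.005},{"x":-1,"y":55,"z":0,"twist":-0.005},{"x":-1,"y":55,"z":0,"twist":-0.005},{"x":-1,"y":55,"z":0,"twist":0},{"x":-1,"y":55,"z":0,"twist":0},{"x":-1,"y":55,"z":0,"twist":0},{"x":-1,"y":55,"z":0,"twist":0},{"x":-1,"y":55,"z":0,"twist":0},{"x":-1,"y":55,"z":0,"twist":0},{"x":-2,"y":50,"z":0,"twist":0},{"x":0,"y":10,"z":0,"twist":0},{"x":0,"y":0,"z":0,"twist":0}]' >/dev/null;python3 st.py
```

```text
t 7.9 p [457.  203.8 196.1] jaw 87.44 w 85.3 F [-0.5  0.4  0. ] q [ 0.74  0.2  -0.34 -0.   -1.02  0.78] tilt [-0.0005 -0.0004]
```

```bash
python3 -m pendant '[{"x":0,"y":0,"z":-45,"twist":0},{"x":0,"y":0,"z":-40,"twist":0},{"x":0,"y":0,"z":-20,"twist":0},{"x":0,"y":0,"z":-7,"twist":0},{"x":0,"y":0,"z":0,"twist":0}]' -1 40 >/dev/null;python3 st.py; python3 -m pendant '[{"x":0,"y":0,"z":0,"twist":0},{"x":0,"y":0,"z":0,"twist":0},{"x":0,"y":0,"z":0,"twist":0},{"x":0,"y":0,"z":0,"twist":0},{"x":0,"y":0,"z":0,"twist":0},{"x":0,"y":0,"z":0,"twist":0}]' 1 40 >/dev/null;python3 st.py
```

```text
t 8.53 p [457.5 202.8  84.6] jaw 87.31 w 85.5 F [-0.4  0.5  0. ] q [ 0.74  0.34 -0.49  0.   -0.74  0.78] tilt [ 0.0001 -0.0002]
t 9.28 p [457.8 203.8  85.5] jaw 87.4 w 57.4 F [-0.2 -2.1  6.1] q [ 0.74  0.34 -0.49  0.   -0.74  0.78] tilt [0.0017 0.0008]
```

```bash
python3 -m pendant '[{"x":0,"y":0,"z":25,"twist":0},{"x":0,"y":0,"z":35,"twist":0},{"x":2,"y":-30,"z":0,"twist":0.003},{"x":2,"y":-55,"z":0,"twist":0.003},{"x":2,"y":-55,"z":0,"twist":0.003},{"x":2,"y":-55,"z":0,"twist":0.003},{"x":2,"y":-55,"z":0,"twist":0.003},{"x":2,"y":-55,"z":0,"twist":0},{"x":2,"y":-55,"z":0,"twist":0},{"x":1,"y":-42,"z":0,"twist":0},{"x":0,"y":-16,"z":0,"twist":0},{"x":0,"y":0,"z":0,"twist":0}]' >/dev/null;python3 st.py; python3 -m pendant '[{"x":0,"y":0,"z":-40,"twist":0},{"x":0,"y":0,"z":-22,"twist":0},{"x":0,"y":0,"z":-8,"twist":0},{"x":0,"y":0,"z":-4,"twist":0},{"x":0,"y":0,"z":0,"twist":0}]' >/dev/null;python3 st.py
```

```text
t 10.78 p [ 471.7 -214.8  143.7] jaw 88.12 w 57.8 F [ 0.3 -0.2 -1.8] q [-0.11  0.29 -0.38 -0.   -0.91  1.65] tilt [-0.001   0.0006]
t 11.4 p [ 473.3 -214.    71.6] jaw 88.3 w 57.6 F [-1.   0.3  0.9] q [-0.11  0.39 -0.46  0.   -0.73  1.65] tilt [ 0.0025 -0.0004]
```

```bash
python3 -m pendant '[{"x":0,"y":0,"z":0,"twist":0},{"x":0,"y":0,"z":0,"twist":0},{"x":0,"y":0,"z":0,"twist":0},{"x":0,"y":0,"z":0,"twist":0},{"x":0,"y":0,"z":0,"twist":0}]' -1 40 >/dev/null;python3 st.py;python3 -m pendant '[{"x":0,"y":0,"z":20,"twist":0},{"x":0,"y":0,"z":50,"twist":0},{"x":0,"y":0,"z":60,"twist":0}]' >/dev/null;python3 st.py
```

```text
t 12.03 p [ 472.2 -214.5   70.3] jaw 88.23 w 85.0 F [ 0.  -0.5 -0.4] q [-0.11  0.39 -0.46  0.   -0.73  1.65] tilt [-0. -0.]
t 12.4 p [ 471.3 -214.4  200.8] jaw 88.23 w 85.2 F [1.3 0.4 0.1] q [-0.11  0.23 -0.3  -0.   -1.05  1.65] tilt [-0.0031  0.0004]
```

```bash
python3 -m pendant '[{"x":-1,"y":26,"z":0,"twist":-0.01},{"x":-1,"y":55,"z":0,"twist":-0.01},{"x":-1,"y":55,"z":0,"twist":-0.01},{"x":-1,"y":55,"z":0,"twist":-0.01},{"x":-1,"y":55,"z":0,"twist":-0.01},{"x":-1,"y":55,"z":0,"twist":-0.01},{"x":-1,"y":55,"z":0,"twist":-0.013},{"x":-1,"y":55,"z":0,"twist":0},{"x":-1,"y":55,"z":0,"twist":0},{"x":0,"y":50,"z":0,"twist":0},{"x":0,"y":13,"z":0,"twist":0},{"x":0,"y":0,"z":0,"twist":0}]' >/dev/null;python3 st.py;python3 -m pendant '[{"x":0,"y":0,"z":-45,"twist":0},{"x":0,"y":0,"z":-40,"twist":0},{"x":0,"y":0,"z":-18,"twist":0},{"x":0,"y":0,"z":-7,"twist":0},{"x":0,"y":0,"z":0,"twist":0}]' -1 40 >/dev/null;python3 st.py; python3 -m pendant '[{"x":0,"y":0,"z":0,"twist":0},{"x":0,"y":0,"z":0,"twist":0},{"x":0,"y":0,"z":0,"twist":0},{"x":0,"y":0,"z":0,"twist":0},{"x":0,"y":0,"z":0,"twist":0},{"x":0,"y":0,"z":0,"twist":0}]' 1 40 >/dev/null;python3 st.py
```

```text
t 13.9 p [462.9 314.7 199.8] jaw 84.1 w 85.2 F [-0.1 -0.7  0.6] q [ 0.89  0.3  -0.2  -0.   -1.07  0.58] tilt [-0.0009 -0.0009]
t 14.53 p [463.5 313.7  90.7] jaw 83.99 w 85.5 F [-0.4 -0.6  0. ] q [ 0.88  0.42 -0.34  0.   -0.82  0.58] tilt [ 0.0002 -0.0001]
t 15.28 p [463.7 314.9  91.6] jaw 84.07 w 57.8 F [-0.9 -1.3  5.8] q [ 0.89  0.42 -0.34  0.   -0.82  0.58] tilt [0.0015 0.001 ]
```

```bash
python3 -m pendant '[{"x":0,"y":0,"z":25,"twist":0},{"x":0,"y":0,"z":35,"twist":0},{"x":2,"y":-33,"z":0,"twist":0.01},{"x":2,"y":-55,"z":0,"twist":0.01},{"x":2,"y":-55,"z":0,"twist":0.01},{"x":2,"y":-55,"z":0,"twist":0.01},{"x":1,"y":-55,"z":0,"twist":0.01},{"x":1,"y":-55,"z":0,"twist":0.01},{"x":1,"y":-55,"z":0,"twist":0.013},{"x":1,"y":-42,"z":0,"twist":0},{"x":0,"y":-16,"z":0,"twist":0},{"x":0,"y":0,"z":0,"twist":0}]' >/dev/null;python3 st.py; python3 -m pendant '[{"x":0,"y":0,"z":-40,"twist":0},{"x":0,"y":0,"z":-22,"twist":0},{"x":0,"y":0,"z":-8,"twist":0},{"x":0,"y":0,"z":-4,"twist":0},{"x":0,"y":0,"z":0,"twist":0}]' >/dev/null;python3 st.py
 python3 -m pendant '[{"x":0,"y":0,"z":0,"twist":0},{"x":0,"y":0,"z":0,"twist":0},{"x":0,"y":0,"z":0,"twist":0},{"x":0,"y":0,"z":0,"twist":0},{"x":0,"y":0,"z":0,"twist":0}]' -1 40 >/dev/null;python3 st.py;python3 -m pendant '[{"x":0,"y":0,"z":20,"twist":0},{"x":0,"y":0,"z":50,"twist":0},{"x":0,"y":0,"z":60,"twist":0}]' >/dev/null;python3 st.py
```

```text
t 16.77 p [ 474.8 -106.9  149.9] jaw 88.13 w 57.2 F [-0.6  0.4 -1.5] q [ 0.11  0.23 -0.44 -0.   -0.9   1.43] tilt [-0.0008  0.0004]
t 17.4 p [ 476.2 -105.8   77.6] jaw 88.32 w 57.8 F [-0.8  0.8  2.4] q [ 0.12  0.33 -0.53  0.   -0.71  1.43] tilt [0.0024 0.0001]
t 18.02 p [ 475.2 -106.5   76.3] jaw 88.23 w 85.3 F [ 1.2  0.9 -0.9] q [ 0.11  0.33 -0.53  0.   -0.71  1.43] tilt [-0.0001 -0.    ]
t 18.4 p [ 474.3 -106.6  206.9] jaw 88.23 w 85.5 F [ 0.8  0.4 -0.5] q [ 0.11  0.17 -0.36 -0.   -1.05  1.43] tilt [-0.003  -0.0003]
```

```bash
python3 -m pendant '[{"x":6,"y":30,"z":0,"twist":-0.152},{"x":6,"y":30,"z":0,"twist":-0.152},{"x":6,"y":30,"z":0,"twist":-0.152},{"x":6,"y":30,"z":0,"twist":-0.152},{"x":6,"y":30,"z":0,"twist":-0.152},{"x":6,"y":30,"z":0,"twist":-0.152},{"x":6,"y":30,"z":0,"twist":-0.152},{"x":6,"y":30,"z":0,"twist":-0.152},{"x":6,"y":30,"z":-10,"twist":-0.152},{"x":8,"y":31,"z":-10,"twist":-0.152},{"x":0,"y":0,"z":0,"twist":0},{"x":0,"y":0,"z":0,"twist":0}]' >/dev/null;python3 st.py
python3 - <<'E'
from h import *
for n in("scene","top"):
    c=read_camera(n); np.savez(f"{n}1.npz",**c); cv2.imwrite(f"pics/{n}1.png",c["pixels"])
E
```

```text
t 19.9 p [537.  194.2 186.2] jaw 1.21 w 85.1 F [ 0.   0.  -0.3] q [ 0.63  0.33 -0.19  0.   -1.05 -0.61] tilt [-0.0005 -0.0004]
```

View pics/top1.png

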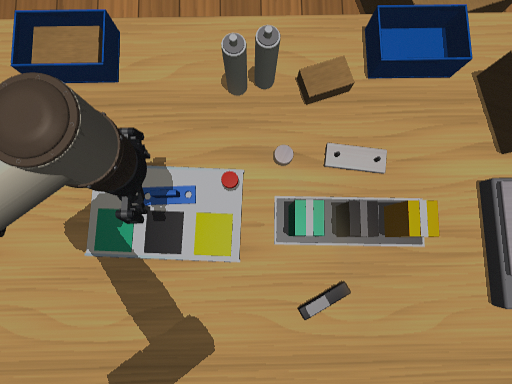

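View pics/scene1.png

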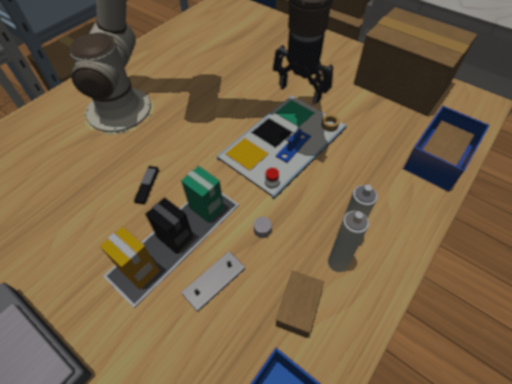

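```bash
python3 -m pendant '[{"x":0,"y":0,"z":-45,"twist":0},{"x":0,"y":0,"z":-45,"twist":0},{"x":0,"y":0,"z":-35,"twist":0},{"x":0,"y":0,"z":-20,"twist":0},{"x":0,"y":0,"z":-9,"twist":0},{"x":0,"y":0,"z":-4,"twist":0},{"x":0,"y":0,"z":0,"twist":0}]' -1 40 >/dev/null;python3 st.py
python3 - <<'E'
from h import *
c=dict(np.load("top1.npz"));crop(c,320,135,395,180,10,"t1base");crop(c,75,195,245,265,4.5,"t1mats")
s=dict(np.load("scene1.npz"));crop(s,175,245,255,315,9,"s1base")
E
```

```text
t 20.88 p [537.7 194.6  29.1] jaw 1.14 w 85.4 F [0.  0.7 0.5] q [ 0.63  0.52 -0.36  0.   -0.69 -0.61] tilt [0.0012 0.0007]
```

View pics/t1base.png

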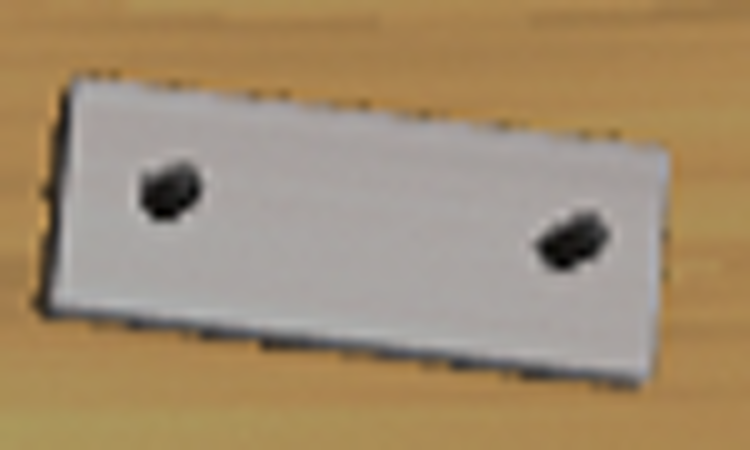

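View pics/s1base.png

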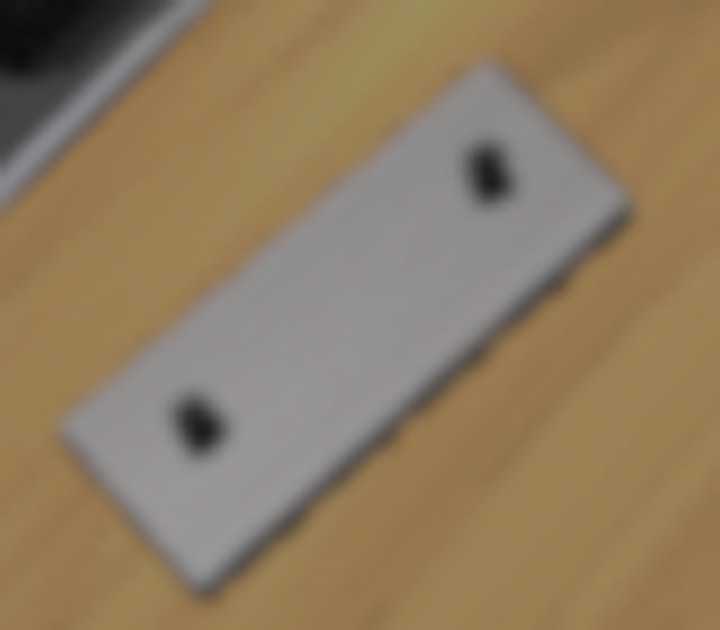

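View pics/t1mats.png

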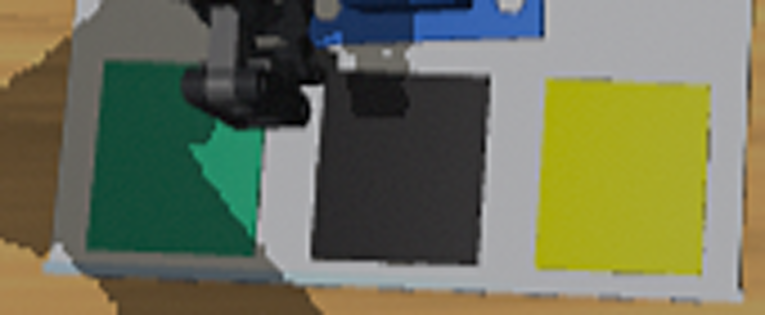

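```bash
python3 - <<'E'
from h import *
from scipy.optimize import least_squares
c=dict(np.load("top1.npz"));s=dict(np.load("scene1.npz"))
f=lambda px,x0,y0,k:np.array([(x0+(u+.5)/k-.5,y0+(v+.5)/k-.5) for u,v in px])
top=f([(72,75),(668,148),(647,382),(52,312)],320,135,10)  # +x+y, +x-y, -x-y, -x+y
sc=f([(488,58),(632,205),(205,592),(62,428)],175,245,9) # far-left(+y -x?), 
loc=np.array([(28,70),(28,-70),(-28,-70),(-28,70)])/1000
scl=np.array([(-28,70),(28,70),(28,-70),(-28,-70)])/1000
def w(p,L,z):
    C,S=np.cos(p[2]),np.sin(p[2]);return np.c_[p[0]+C*L[:,0]-S*L[:,1],p[1]+S*L[:,0]+C*L[:,1],np.full(len(L),z)]
p0=[.617,-.236,-.14]
for nm,r in (("top",lambda p:(proj(c,w(p,loc,.012))-top).ravel()),("scene",lambda p:(proj(s,w(p,scl,.012))-sc).ravel())):
    o=least_squares(r,p0);p=o.x;print(nm,p[:2]*1000,np.degrees(p[2]),"res",np.abs(o.fun).max())
    D=np.array([(0,46),(0,-46)])/1000
    for z in(.012,.023,.034):
        if nm=="top": print(z,(proj(c,w(p,D,z))-[319.5,134.5]+0.0)*10)
        else: print(z,(proj(s,w(p,D,z))-[174.5,244.5])*9)
# mats
k=4.5
m={"yellow":[(547,79),(710,86),(701,274),(535,268)],"black":[(327,73),(490,76),(476,265),(311,258)],"green":[(105,60),(None,None),(254,256),(87,247)]}
ml=np.array([(47,41),(47,-41),(-47,-41),(-47,41)])/1000
def rr(p):
    out=[]
    for i,n in enumerate(("green","black","yellow")):
        for l,q in zip(ml,m[n]):
            if q[0] is None: continue
            out.append((proj(c,w(p,np.array([l+[0,.110*(1-i)]]),.017))-f([q],75,195,k)).ravel())
    return np.concatenate(out)
o=least_squares(rr,[.455,.2,-.05]);print("row",o.x[:2]*1000,np.degrees(o.x[2]),np.abs(o.fun).max()); print((w(o.x,np.array([(0,.11),(0,0),(0,-.11)]),0)*1000).round(1))
for n in("black","yellow"): print(n,quad(c,f(m[n],75,195,k),.017))
E
```

```text
top [ 617.73314979 -235.94550829] -8.018381262075637 res 0.5974524873018368
0.012 [[161.72484736 205.38082897]
 [558.55599417 252.93612605]]
0.023 [[172.91853702 194.09380477]
 [574.98181805 242.26122617]]
0.034 [[184.41022325 182.50629925]
 [591.84544973 231.30180148]]
scene [ 621.1829472  -235.77240926] -7.899014498429094 res 0.731799540226632
0.012 [[493.47980223 189.16926108]
 [207.97385458 442.02527005]]
0.023 [[490.54535915 171.36750606]
 [201.50706356 426.34390531]]
0.034 [[487.54380504 153.15862297]
 [194.88498097 410.28597298]]
row [455.50525955 202.5126723 ] -3.5282599473992993 1.052366473251169
[[462.3 312.3   0. ]
 [455.5 202.5   0. ]
 [448.7  92.7   0. ]]
black (array([455.1, 202.5]), array([81.2, 93. , 81. , 91.1]), array([-92.1, 176.1,  86.5,  -3.8]))
yellow (array([448.8,  92.8]), array([81.3, 92.4, 81.5, 93. ]), array([-93.5, 176.6,  86.9,  -3.5]))
```

```bash
python3 -m pendant '[{"x":0,"y":0,"z":0,"twist":0},{"x":0,"y":0,"z":0,"twist":0},{"x":0,"y":0,"z":0,"twist":0},{"x":0,"y":0,"z":0,"twist":0},{"x":0,"y":0,"z":0,"twist":0},{"x":0,"y":0,"z":0,"twist":0},{"x":0,"y":0,"z":0,"twist":0},{"x":0,"y":0,"z":0,"twist":0},{"x":0,"y":0,"z":0,"twist":0}]' 1 60 >/dev/null;python3 st.py
python3 - <<'E'
from h import *
for n in("scene","top"):
    c=read_camera(n); np.savez(f"{n}2.npz",**c)
    crop(c,*((75,160,245,265,4.5) if n=="top" else (210,60,350,200,4)),n+"2z")
E
```

```text
t 22.0 p [537.4 194.7  28.5] jaw 1.15 w 11.4 F [-1.1  0.6  3.5] q [ 0.63  0.52 -0.36  0.   -0.69 -0.61] tilt [0.0005 0.0002]
```

View pics/scene2z.png

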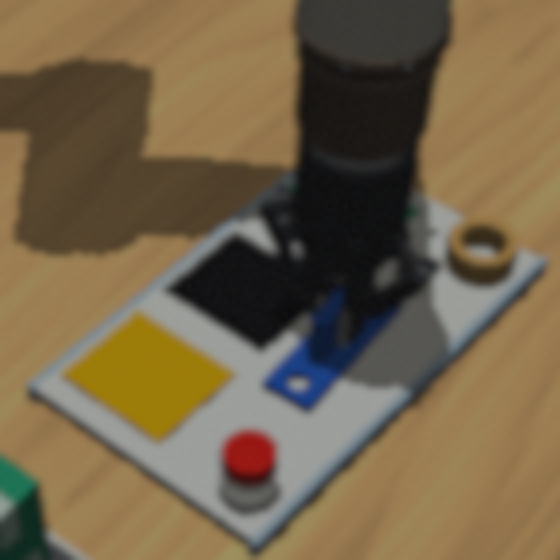

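View pics/top2z.png

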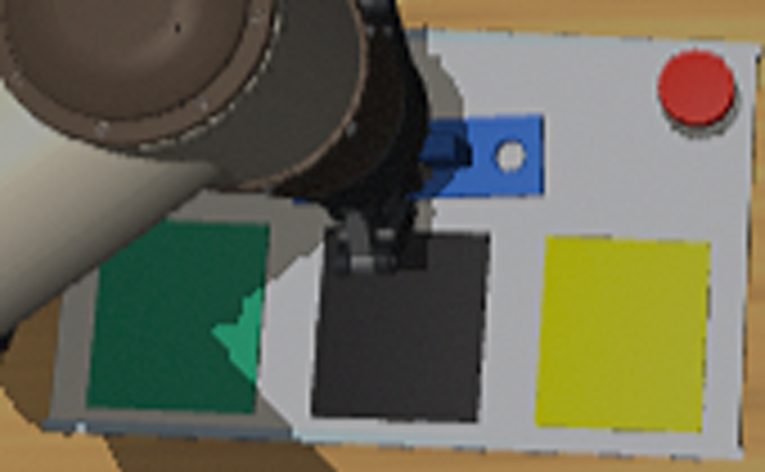

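```bash
python3 -m pendant '[{"x":0,"y":0,"z":25,"twist":0},{"x":0,"y":0,"z":45,"twist":0},{"x":0,"y":0,"z":30,"twist":0},{"x":8,"y":-25,"z":0,"twist":-0.016},{"x":8,"y":-50,"z":0,"twist":-0.016},{"x":8,"y":-50,"z":0,"twist":-0.016},{"x":8,"y":-50,"z":0,"twist":-0.016},{"x":8,"y":-50,"z":0,"twist":-0.016},{"x":8,"y":-50,"z":0,"twist":-0.016},{"x":8,"y":-50,"z":0,"twist":-0.016},{"x":8,"y":-50,"z":0,"twist":-0.016},{"x":8,"y":-40,"z":0,"twist":-0.016},{"x":8,"y":-15,"z":0,"twist":-0.015},{"x":0,"y":0,"z":0,"twist":0},{"x":0,"y":0,"z":-40,"twist":0},{"x":0,"y":0,"z":-25,"twist":0},{"x":0,"y":0,"z":0,"twist":0},{"x":0,"y":0,"z":0,"twist":0}]' >/dev/null;python3 st.py
python3 - <<'E'
from h import *
for n in("scene","top"):
    c=read_camera(n); np.savez(f"{n}3.npz",**c)
    crop(c,*((315,125,415,190,8) if n=="top" else (165,225,275,315,7)),n+"3z")
E
```

```text
t 24.35 p [ 618.1 -234.8   64.5] jaw 172.13 w 11.3 F [ 0.5 -0.3 -1.2] q [-0.12  0.59 -0.1   0.   -0.88 -0.02] tilt [ 0.0016 -0.0006]
```

View pics/scene3z.png

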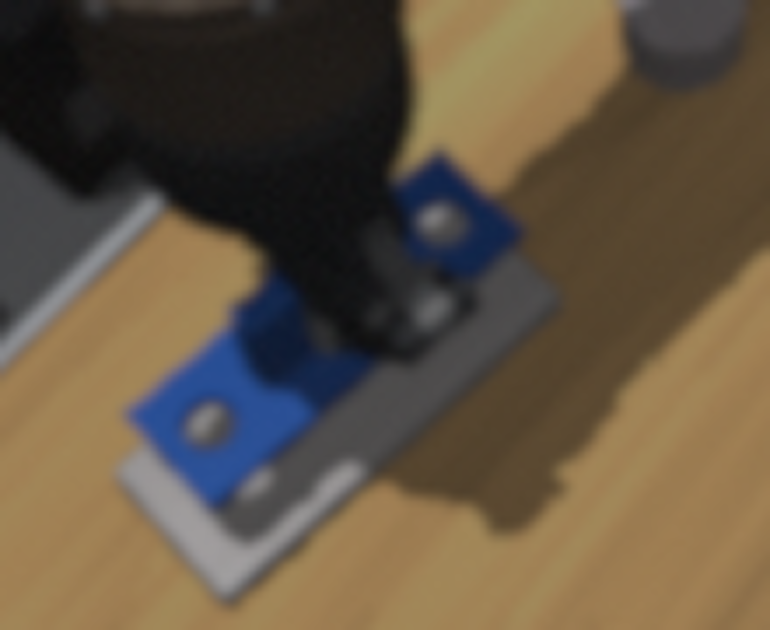

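View pics/top3z.png

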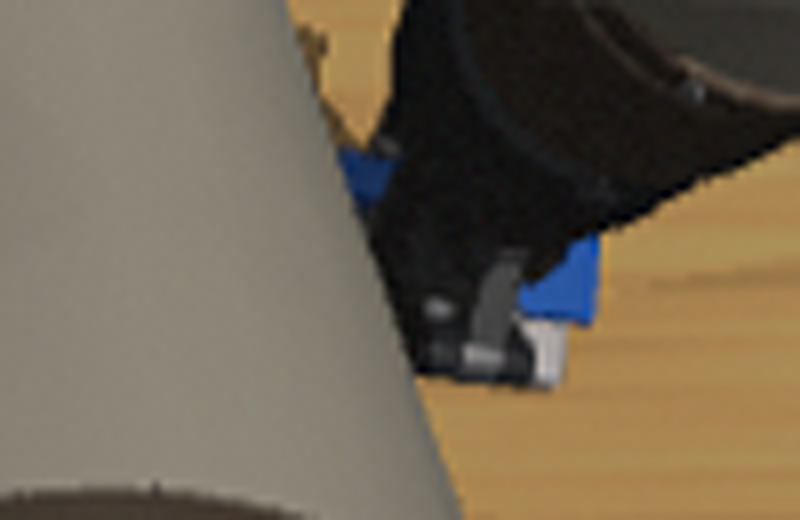

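```bash
python3 - <<'E'
from h import *
from scipy.optimize import least_squares
s=dict(np.load("scene3.npz"));c=dict(np.load("top3.npz"))
f=lambda px,x0,y0,k:np.array([(x0+(u+.5)/k-.5,y0+(v+.5)/k-.5) for u,v in px])
def w(p,L,z):
    C,S=np.cos(p[2]),np.sin(p[2]);return np.c_[p[0]+C*L[:,0]-S*L[:,1],p[1]+S*L[:,0]+C*L[:,1],np.full(len(L),z)]
L=np.array([(-20,62),(20,62),(20,-62),(-20,-62)])/1000
q=f([(440,150),(522,232),(218,500),(128,414)],165,225,7)
o=least_squares(lambda p:(proj(s,w(p,L,.057))-q).ravel(),[.618,-.235,-.13]);print("foot scene",o.x[:2]*1000,np.degrees(o.x[2]),o.fun.round(2))
h=f([(441,222),(210,424)],165,225,7)
print("holes",[(ray(s,*a,.056)*1000).round(1).tolist() for a in h])
# check initial scene pose of divider with same method
i=dict(np.load("scene0.npz"))
q0=f([(362,277),(402,303),(308,410),(264,383)],210,60,4)
o=least_squares(lambda p:(proj(i,w(p,L,.021))-q0).ravel(),[.538,.194,0]);print("initial",o.x[:2]*1000,np.degrees(o.x[2]),o.fun.round(2))
# top: right corners
t=f([(598,236),(590,326)],315,125,8);print("top corners -y",[(ray(c,*a,.057)*1000).round(1).tolist() for a in t])
E
```

```text
foot scene [ 619.85036222 -233.29176155] -7.803304918410015 [ 0.13 -0.76  0.74 -0.5  -0.77  1.22 -0.05 -0.22]
holes [[625.2, -188.9, 56.0], [612.9, -279.5, 56.0]]
initial [539.87667471 195.66829057] 0.8653809716762655 [-0.79  0.6   0.85 -0.02  0.45 -0.34 -0.52 -0.2 ]
top corners -y [[613.7, -296.9, 57.0], [588.7, -293.0, 57.0]]
```

```bash
python3 -m pendant '[{"x":1,"y":-1.2,"z":-10,"twist":0},{"x":0,"y":0,"z":-3,"twist":0},{"x":0,"y":0,"z":0,"twist":0},{"x":0,"y":0,"z":0,"twist":0}]' >/dev/null;python3 st.py
python3 - <<'E'
from h import *
c=read_camera("scene"); np.savez(f"scene4.npz",**c)
crop(c,165,235,275,315,7,"scene4z")
E
```

```text
t 24.95 p [ 618.3 -236.8   50.4] jaw 172.03 w 11.3 F [ 0.4  0.6 -2. ] q [-0.12  0.61 -0.1   0.   -0.86 -0.02] tilt [ 0.0001 -0.0001]
```

View pics/scene4z.png

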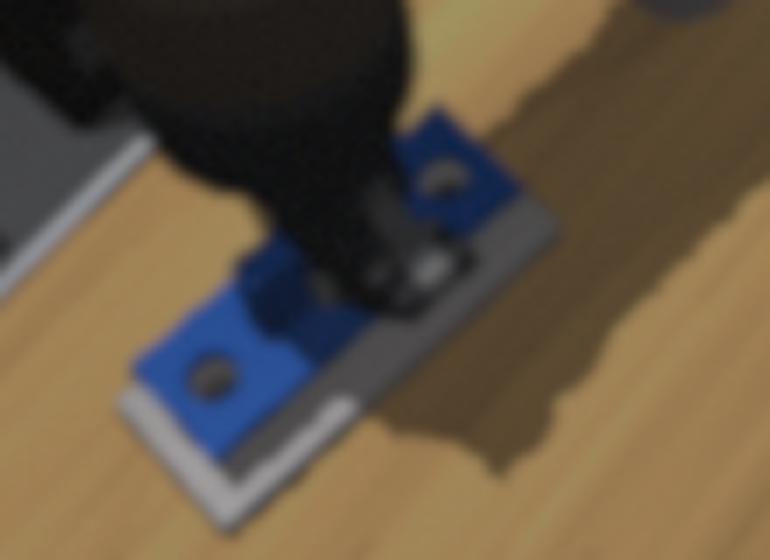

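```bash
python3 - <<'E'
from h import *
from scipy.optimize import least_squares
s=dict(np.load("scene4.npz"))
f=lambda px,x0,y0,k:np.array([(x0+(u+.5)/k-.5,y0+(v+.5)/k-.5) for u,v in px])
def w(p,L,z):
    C,S=np.cos(p[2]),np.sin(p[2]);return np.c_[p[0]+C*L[:,0]-S*L[:,1],p[1]+S*L[:,0]+C*L[:,1],np.full(len(L),z)]
L=np.array([(-20,62),(20,62),(20,-62),(-20,-62)])/1000
q=f([(437,107),(523,187),(217,457),(131,368)],165,235,7)
o=least_squares(lambda p:(proj(s,w(p,L,.043))-q).ravel(),[.618,-.235,-.13]);print("foot scene",o.x[:2]*1000,np.degrees(o.x[2]),o.fun.round(2))
D=np.array([(0,46),(0,-46)])/1000
b=[.6212,-.2358,-.138]
for z in(.028,.034):print("dowel",z,(proj(s,w(b,D,z))-[164.5,234.5])*7)
print("holes",[(ray(s,*a,.043)*1000).round(1).tolist() for a in f([(442,178),(213,376)],165,235,7)])
E
```

```text
foot scene [ 620.36637862 -236.16187649] -7.8833259375398175 [ 0.38 -0.73  0.24 -0.24 -0.45  0.85 -0.12 -0.07]
dowel 0.028 [[450.47862142 196.99635069]
 [224.36720107 396.05085843]]
dowel 0.034 [[449.19860889 189.23192677]
 [221.5423117  389.20190537]]
holes [[626.6, -191.4, 43.0], [613.5, -281.5, 43.0]]
```

```bash
python3 -m pendant '[{"x":0.7,"y":0.4,"z":-4,"twist":0},{"x":0,"y":0,"z":-4,"twist":0},{"x":0,"y":0,"z":-4,"twist":0},{"x":0,"y":0,"z":0,"twist":0}]' >/dev/null;python3 st.py;python3 -m pendant '[{"x":0,"y":0,"z":-4,"twist":0},{"x":0,"y":0,"z":-4,"twist":0},{"x":0,"y":0,"z":-2,"twist":0},{"x":0,"y":0,"z":0,"twist":0}]' >/dev/null;python3 st.py
```

```text
t 25.5 p [ 618.5 -236.2   37.7] jaw 172.03 w 11.3 F [ 1.  -0.6 -1.8] q [-0.12  0.62 -0.11 -0.   -0.84 -0.02] tilt [-0.0012  0.0002]
t 26.0 p [ 618.8 -236.3   28.1] jaw 172.04 w 11.3 F [ 0.4  0.6 -1.5] q [-0.12  0.64 -0.12  0.   -0.82 -0.02] tilt [-0.0005  0.    ]
```

```bash
python3 -m pendant '[{"x":0,"y":0,"z":-2,"twist":0},{"x":0,"y":0,"z":-1,"twist":0},{"x":0,"y":0,"z":0,"twist":0}]' >/dev/null;python3 st.py;python3 -m pendant '[{"x":0,"y":0,"z":0,"twist":0},{"x":0,"y":0,"z":0,"twist":0},{"x":0,"y":0,"z":0,"twist":0},{"x":0,"y":0,"z":0,"twist":0},{"x":0,"y":0,"z":0,"twist":0}]' -1 40 >/dev/null;python3 st.py
```

```text
t 26.38 p [ 619.  -236.3   25.6] jaw 172.04 w 11.1 F [-0.1  1.1 -1.1] q [-0.12  0.64 -0.12  0.   -0.81 -0.02] tilt [ 0.0002 -0.0001]
t 27.0 p [ 618.9 -236.3   25.3] jaw 172.04 w 85.2 F [ 0.2 -0.7 -1.1] q [-0.12  0.64 -0.12  0.   -0.81 -0.02] tilt [ 0.0001 -0.    ]
```

```bash
python3 -m pendant '[{"x":0,"y":0,"z":30,"twist":0},{"x":0,"y":0,"z":60,"twist":0},{"x":0,"y":0,"z":60,"twist":0},{"x":0,"y":0,"z":30,"twist":0},{"x":-14,"y":13,"z":0,"twist":0.168},{"x":-14,"y":13,"z":0,"twist":0.168},{"x":-14,"y":13,"z":0,"twist":0.168},{"x":-14,"y":13,"z":0,"twist":0.168},{"x":-14,"y":13,"z":0,"twist":0.168},{"x":-14,"y":13,"z":0,"twist":0.168},{"x":-14,"y":13,"z":0,"twist":0.168},{"x":-14,"y":13,"z":0,"twist":0.168},{"x":-15,"y":13,"z":0,"twist":0.168},{"x":-16,"y":13,"z":0,"twist":0.167},{"x":0,"y":0,"z":0,"twist":0},{"x":0,"y":0,"z":0,"twist":0}]' >/dev/null;python3 st.py
python3 - <<'E'
from h import *
for n in("scene","top"):
    c=read_camera(n); np.savez(f"{n}5.npz",**c); crop(c,*((315,125,415,190,8) if n=="top" else (165,235,275,315,7)),n+"5z")
    cv2.imwrite(f"pics/{n}5.png",c["pixels"])
    W=cloud(c);hsv=cv2.cvtColor(c["pixels"],cv2.COLOR_BGR2HSV)
    b=(hsv[...,0]>100)&(hsv[...,0]<125)&(hsv[...,1]>120)&(abs(W[...,0]-.619)<.06)&(abs(W[...,1]+.236)<.09)&(W[...,2]<.1)
    q=W[b];print(n,b.sum(),np.percentile(q[:,2],[5,20,35,50,95]) if b.sum() else "")
    z=q[:,2]; print("foot z med",np.median(z[z<.03]),"fin",np.percentile(z,98))
    m=(W[...,2]>.10)&(W[...,2]<.14)&(W[...,1]<-.05)&(W[...,1]>-.4)&(abs(W[...,0]-.47)<.06)
    k,l,st,ce=cv2.connectedComponentsWithStats(m.astype(np.uint8))
    for i in range(1,k):
        if st[i,4]<100: continue
        p=W[l==i]; zz=np.percentile(p[:,2],90); t=p[abs(p[:,2]-zz)<.006]; print(hsv[l==i].mean(0).round(),round(zz,4),rect(t))
E
```

```text
t 29.0 p [ 476.4 -106.4  205.6] jaw 88.14 w 85.3 F [-0.5  0.2  0.1] q [ 0.11  0.17 -0.36  0.   -1.04  1.42] tilt [ 0.0009 -0.0001]
scene 886 [0.01632299 0.01762674 0.01841795 0.01922432 0.06224409]
foot z med 0.018437084112107927 fin 0.06301496186275587
[ 73. 127.  82.] 0.1247 (array([ 476.2, -105.2]), array([58.9, 71.9]), 87.8)
[101.  26.  41.] 0.1168 (array([ 473.1, -213.3]), array([58.1, 72.5]), 89.1)
[ 32. 164. 141.] 0.1345 (array([ 470.6, -323.2]), array([58.3, 72.2]), 87.4)
top 60 [0.01688128 0.01779137 0.01848374 0.01912052 0.0212923 ]
foot z med 0.0191205171117238 fin 0.022020742409509776
[ 42. 179. 147.] 0.1355 (array([ 450.6, -322.6]), array([58.3, 32.5]), 89.0)
```

View pics/scene5z.png

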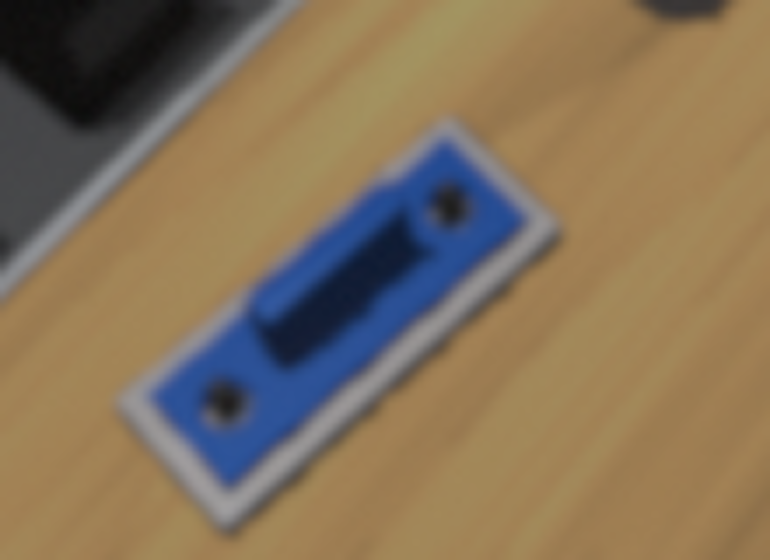

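View pics/top5.png

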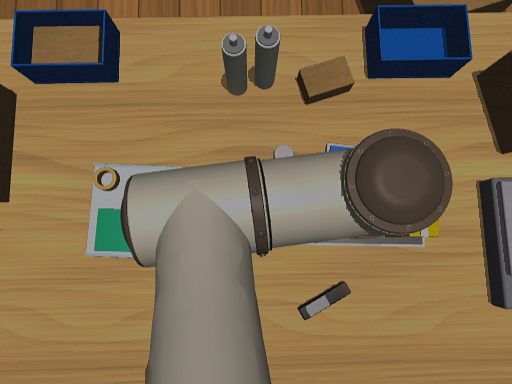

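```bash
python3 -m pendant '[{"x":-1,"y":0,"z":-45,"twist":0},{"x":0,"y":0,"z":-45,"twist":0},{"x":0,"y":0,"z":-30,"twist":0},{"x":0,"y":0,"z":-9,"twist":0},{"x":0,"y":0,"z":0,"twist":0}]' -1 40 >/dev/null;python3 st.py; python3 -m pendant '[{"x":0,"y":0,"z":0,"twist":0},{"x":0,"y":0,"z":0,"twist":0},{"x":0,"y":0,"z":0,"twist":0},{"x":0,"y":0,"z":0,"twist":0},{"x":0,"y":0,"z":0,"twist":0},{"x":0,"y":0,"z":0,"twist":0}]' 1 40 >/dev/null;python3 st.py
```

```text
t 29.73 p [ 475.4 -106.5   76.3] jaw 88.21 w 85.6 F [ 0.4 -0.1 -0.6] q [ 0.11  0.33 -0.53  0.   -0.71  1.43] tilt [-0.0003 -0.0003]
t 30.48 p [ 476.1 -106.2   77.7] jaw 88.26 w 57.5 F [-1.   1.   6.8] q [ 0.11  0.33 -0.53  0.   -0.71  1.43] tilt [ 0.0031 -0.0001]
```

```bash
python3 -m pendant '[{"x":0,"y":0,"z":25,"twist":0},{"x":0,"y":0,"z":40,"twist":0},{"x":-2,"y":30,"z":0,"twist":-0.006},{"x":-2,"y":55,"z":0,"twist":-0.006},{"x":-2,"y":55,"z":0,"twist":-0.006},{"x":-2,"y":55,"z":0,"twist":-0.006},{"x":-1,"y":55,"z":0,"twist":-0.006},{"x":-1,"y":55,"z":0,"twist":0},{"x":-1,"y":55,"z":0,"twist":0},{"x":-1,"y":42,"z":0,"twist":0},{"x":-1,"y":17,"z":0,"twist":0},{"x":0,"y":0,"z":0,"twist":0},{"x":0,"y":0,"z":-30,"twist":0},{"x":0,"y":0,"z":-12,"twist":0},{"x":0,"y":0,"z":0,"twist":0}]' >/dev/null;python3 st.py
```

```text
t 32.35 p [461.6 311.2  98.6] jaw 86.45 w 57.5 F [ 0.2  0.4 -0.3] q [ 0.88  0.4  -0.33  0.   -0.84  0.62] tilt [-0.0017 -0.0021]
```

```bash
python3 -m pendant '[{"x":0,"y":0,"z":-5,"twist":0},{"x":0,"y":0,"z":-4,"twist":0},{"x":0,"y":0,"z":0,"twist":0}]' >/dev/null;python3 st.py;python3 -m pendant '[{"x":0,"y":0,"z":0,"twist":0},{"x":0,"y":0,"z":0,"twist":0},{"x":0,"y":0,"z":0,"twist":0},{"x":0,"y":0,"z":0,"twist":0},{"x":0,"y":0,"z":0,"twist":0}]' -1 40 >/dev/null;python3 st.py;python3 -m pendant '[{"x":0,"y":0,"z":20,"twist":0},{"x":0,"y":0,"z":50,"twist":0},{"x":0,"y":0,"z":45,"twist":0},{"x":0,"y":0,"z":0,"twist":0}]' >/dev/null;python3 st.py
```

```text
t 32.73 p [462.4 313.   91.7] jaw 86.55 w 57.6 F [-0.8 -0.6  4.5] q [ 0.89  0.41 -0.34  0.   -0.82  0.62] tilt [0.0014 0.0006]
t 33.35 p [461.9 312.7  90.2] jaw 86.52 w 85.5 F [-0.5 -0.6  0.6] q [ 0.89  0.42 -0.34 -0.   -0.81  0.62] tilt [-0.0001 -0.0001]
t 33.85 p [463.6 314.4 209.7] jaw 86.55 w 85.6 F [0.3 0.1 0.4] q [ 0.89  0.29 -0.19  0.   -1.08  0.62] tilt [0.0067 0.0065]
```

```bash
python3 -m pendant '[{"x":1,"y":-32,"z":0,"twist":0.01},{"x":1,"y":-55,"z":0,"twist":0.01},{"x":1,"y":-55,"z":0,"twist":0.01},{"x":1,"y":-55,"z":0,"twist":0},{"x":1,"y":-55,"z":0,"twist":0},{"x":1,"y":-55,"z":0,"twist":0},{"x":1,"y":-55,"z":0,"twist":0},{"x":1,"y":-55,"z":0,"twist":0},{"x":1,"y":-55,"z":0,"twist":0},{"x":1,"y":-42,"z":0,"twist":0},{"x":0,"y":-13,"z":0,"twist":0},{"x":0,"y":0,"z":0,"twist":0},{"x":0,"y":0,"z":0,"twist":0}]' >/dev/null;python3 st.py
python3 -m pendant '[{"x":0,"y":0,"z":-45,"twist":0},{"x":0,"y":0,"z":-45,"twist":0},{"x":0,"y":0,"z":-30,"twist":0},{"x":0,"y":0,"z":-15,"twist":0},{"x":0,"y":0,"z":0,"twist":0}]' -1 40 >/dev/null;python3 st.py; python3 -m pendant '[{"x":0,"y":0,"z":0,"twist":0},{"x":0,"y":0,"z":0,"twist":0},{"x":0,"y":0,"z":0,"twist":0},{"x":0,"y":0,"z":0,"twist":0},{"x":0,"y":0,"z":0,"twist":0},{"x":0,"y":0,"z":0,"twist":0}]' 1 40 >/dev/null;python3 st.py
```

```text
t 35.48 p [ 471.7 -213.3  205. ] jaw 88.3 w 85.6 F [ 0.5 -0.3  0. ] q [-0.11  0.22 -0.29 -0.   -1.05  1.65] tilt [-0.0006  0.0004]
t 36.1 p [ 471.8 -213.6   70. ] jaw 88.31 w 85.4 F [-0.5 -0.   0.4] q [-0.11  0.39 -0.46  0.   -0.73  1.65] tilt [-0.0014  0.0001]
t 36.85 p [ 473.1 -214.5   71.8] jaw 88.26 w 57.9 F [-0.4  1.7  6.5] q [-0.11  0.39 -0.46  0.   -0.73  1.65] tilt [ 0.0032 -0.0006]
```

```bash
python3 -m pendant '[{"x":0,"y":0,"z":25,"twist":0},{"x":0,"y":0,"z":40,"twist":0},{"x":-2,"y":30,"z":0,"twist":-0.006},{"x":-2,"y":55,"z":0,"twist":-0.006},{"x":-2,"y":55,"z":0,"twist":-0.006},{"x":-2,"y":55,"z":0,"twist":-0.006},{"x":-2,"y":55,"z":0,"twist":-0.007},{"x":-2,"y":55,"z":0,"twist":0},{"x":-2,"y":55,"z":0,"twist":0},{"x":-2,"y":40,"z":0,"twist":0},{"x":-1,"y":16.5,"z":0,"twist":0},{"x":0,"y":0,"z":0,"twist":0},{"x":0,"y":0,"z":-30,"twist":0},{"x":0,"y":0,"z":-12,"twist":0},{"x":0,"y":0,"z":-5,"twist":0},{"x":0,"y":0,"z":-4,"twist":0},{"x":0,"y":0,"z":0,"twist":0}]' >/dev/null;python3 st.py
```

```text
t 38.98 p [455.4 202.   85.9] jaw 86.47 w 57.3 F [-2.4 -1.7  4.7] q [ 0.74  0.34 -0.49  0.   -0.74  0.76] tilt [ 0.0012 -0.    ]
```

```bash
python3 -m pendant '[{"x":0,"y":0,"z":0,"twist":0},{"x":0,"y":0,"z":0,"twist":0},{"x":0,"y":0,"z":0,"twist":0},{"x":0,"y":0,"z":0,"twist":0},{"x":0,"y":0,"z":0,"twist":0}]' -1 40 >/dev/null;python3 st.py;python3 -m pendant '[{"x":0,"y":0,"z":20,"twist":0},{"x":0,"y":0,"z":50,"twist":0},{"x":0,"y":0,"z":50,"twist":0},{"x":0,"y":0,"z":0,"twist":0},{"x":2,"y":-30,"z":0,"twist":0.01},{"x":2,"y":-55,"z":0,"twist":0.01},{"x":2,"y":-55,"z":0,"twist":0.01},{"x":2,"y":-55,"z":0,"twist":0},{"x":2,"y":-55,"z":0,"twist":0},{"x":2,"y":-55,"z":0,"twist":0},{"x":2,"y":-55,"z":0,"twist":0},{"x":0,"y":-55,"z":0,"twist":0},{"x":0,"y":-55,"z":0,"twist":0},{"x":0,"y":-42,"z":0,"twist":0},{"x":0,"y":-13,"z":0,"twist":0},{"x":0,"y":0,"z":0,"twist":0},{"x":0,"y":0,"z":0,"twist":0}]' >/dev/null;python3 st.py
```

```text
t 39.6 p [454.9 202.3  84.2] jaw 86.46 w 85.4 F [-0.4  0.1  0.1] q [ 0.75  0.34 -0.49  0.   -0.74  0.76] tilt [-0.0001 -0.0001]
t 41.73 p [ 468.8 -321.6  204. ] jaw 88.24 w 85.1 F [0.2 0.6 0.6] q [-0.32  0.31 -0.17 -0.   -1.09  1.86] tilt [-0.0006  0.0006]
```

```bash
python3 -m pendant '[{"x":0,"y":-0.8,"z":-45,"twist":0},{"x":0,"y":0,"z":-40,"twist":0},{"x":0,"y":0,"z":-23,"twist":0},{"x":0,"y":0,"z":-10,"twist":0},{"x":0,"y":0,"z":0,"twist":0}]' -1 40 >/dev/null;python3 st.py; python3 -m pendant '[{"x":0,"y":0,"z":0,"twist":0},{"x":0,"y":0,"z":0,"twist":0},{"x":0,"y":0,"z":0,"twist":0},{"x":0,"y":0,"z":0,"twist":0},{"x":0,"y":0,"z":0,"twist":0},{"x":0,"y":0,"z":0,"twist":0}]' 1 40 >/dev/null;python3 st.py
```

```text
t 42.35 p [ 469.1 -322.9   86.4] jaw 88.26 w 85.5 F [-0.3 -0.7 -0.2] q [-0.32  0.44 -0.32  0.   -0.82  1.86] tilt [-0.0003 -0.    ]
t 43.1 p [ 469.9 -323.9   87.7] jaw 88.2 w 57.6 F [-0.   0.7  6.3] q [-0.32  0.44 -0.31  0.   -0.82  1.86] tilt [ 0.0025 -0.0012]
```

```bash
python3 -m pendant '[{"x":0,"y":0,"z":25,"twist":0},{"x":0,"y":0,"z":40,"twist":0},{"x":-3,"y":30,"z":0,"twist":-0.006},{"x":-3,"y":55,"z":0,"twist":-0.006},{"x":-3,"y":55,"z":0,"twist":-0.006},{"x":-2,"y":55,"z":0,"twist":-0.006},{"x":-2,"y":55,"z":0,"twist":-0.006},{"x":-2,"y":55,"z":0,"twist":0},{"x":-2,"y":55,"z":0,"twist":0},{"x":-2,"y":40,"z":0,"twist":0},{"x":-2,"y":15.8,"z":0,"twist":0},{"x":0,"y":0,"z":0,"twist":0},{"x":0,"y":0,"z":-30,"twist":0},{"x":0,"y":0,"z":-12,"twist":0},{"x":0,"y":0,"z":-5,"twist":0},{"x":0,"y":0,"z":-4,"twist":0},{"x":0,"y":0,"z":0,"twist":0}]' >/dev/null;python3 st.py
```

```text
t 45.23 p [448.5  91.9 101.7] jaw 86.48 w 57.7 F [-2.6 -1.9  4.6] q [ 0.56  0.25 -0.57  0.   -0.75  0.95] tilt [ 0.0014 -0.0002]
```

Release, lift, and retreat to the side for a last look.

```bash
python3 -m pendant '[{"x":0,"y":0,"z":0,"twist":0},{"x":0,"y":0,"z":0,"twist":0},{"x":0,"y":0,"z":0,"twist":0},{"x":0,"y":0,"z":0,"twist":0},{"x":0,"y":0,"z":0,"twist":0}]' -1 40 >/dev/null;python3 st.py;python3 -m pendant '[{"x":0,"y":0,"z":20,"twist":0},{"x":0,"y":0,"z":50,"twist":0},{"x":0,"y":0,"z":60,"twist":0},{"x":0,"y":0,"z":0,"twist":0},{"x":-20,"y":50,"z":0,"twist":0},{"x":-20,"y":50,"z":0,"twist":0},{"x":-20,"y":50,"z":0,"twist":0},{"x":-20,"y":50,"z":0,"twist":0},{"x":-20,"y":50,"z":0,"twist":0},{"x":-20,"y":50,"z":0,"twist":0},{"x":-20,"y":50,"z":0,"twist":0},{"x":-20,"y":50,"z":0,"twist":0},{"x":-20,"y":50,"z":0,"twist":0},{"x":-20,"y":50,"z":0,"twist":0},{"x":0,"y":0,"z":0,"twist":0},{"x":0,"y":0,"z":0,"twist":0}]' >/dev/null;python3 st.py
python3 - <<'E'
from h import *
for n in("scene","top"):
    c=read_camera(n); np.savez(f"{n}6.npz",**c); cv2.imwrite(f"pics/{n}6.png",c["pixels"])
    crop(c,*((65,150,255,275,4) if n=="top" else (210,60,350,200,4)),n+"6z")
    W=cloud(c);hsv=cv2.cvtColor(c["pixels"],cv2.COLOR_BGR2HSV)
    m=(W[...,2]>.10)&(W[...,2]<.16)&(W[...,1]<.4)&(W[...,1]>0)&(abs(W[...,0]-.46)<.07)
    k,l,st,ce=cv2.connectedComponentsWithStats(m.astype(np.uint8))
    for i in range(1,k):
        if st[i,4]<100: continue
        p=W[l==i]; zz=np.percentile(p[:,2],90); t=p[abs(p[:,2]-zz)<.006]; print(n,hsv[l==i].mean(0).round(),round(zz,4),rect(t))
E
```

```text
t 45.85 p [447.9  92.2 100.3] jaw 86.46 w 85.4 F [-0.1  0.1 -0.5] q [ 0.56  0.25 -0.57 -0.   -0.75  0.95] tilt [-0.0001 -0.    ]
t 47.85 p [247.7 591.4 228.8] jaw 86.47 w 85.7 F [-0.9 -1.2  0.1] q [ 1.43  0.42  0.05 -0.   -1.21  0.08] tilt [-0.0007 -0.0029]
scene [ 73. 129.  83.] 0.1389 (array([462.9, 312.4]), array([60.2, 71.5]), 87.9)
scene [87. 32. 32.] 0.1308 (array([456.1, 202.8]), array([59.9, 71.3]), 86.8)
scene [ 25. 174. 107.] 0.1484 (array([448.5,  92.7]), array([60.8, 72.4]), 85.9)
top [ 85. 155. 110.] 0.1395 (array([462.4, 313.6]), array([59.8, 70.6]), 85.8)
top [89. 12. 47.] 0.1315 (array([454.8, 202.6]), array([58.1, 70.7]), 87.2)
top [ 47. 170. 147.] 0.1496 (array([448.4,  92.6]), array([57.7, 69.9]), 86.6)
```

View pics/top6z.png

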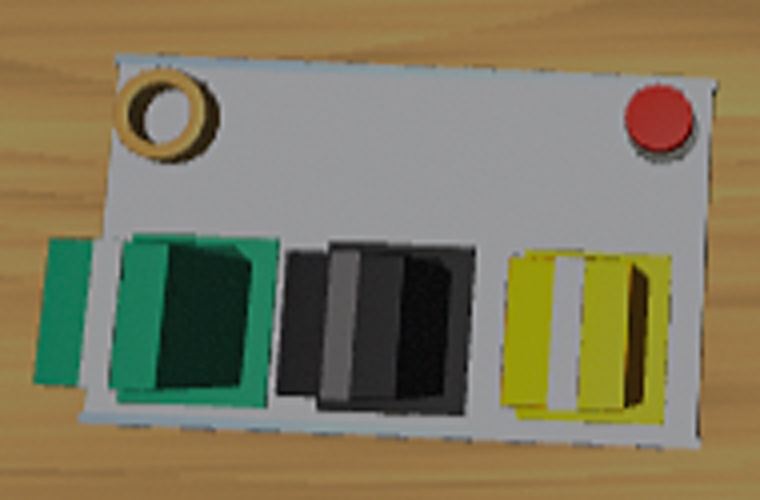

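View pics/scene6.png

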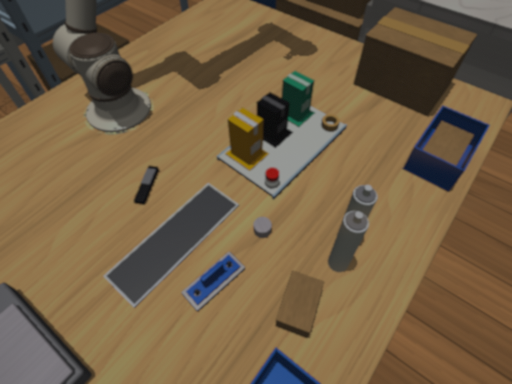

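View pics/top6.png

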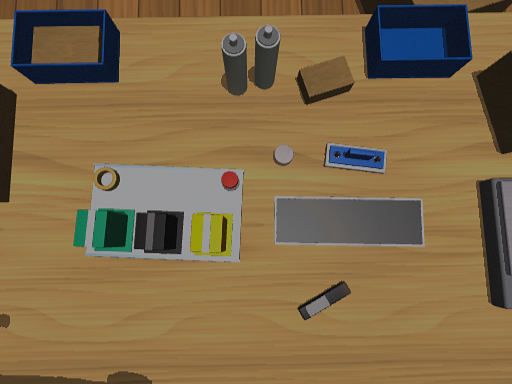

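```bash
python3 - <<'E'
from h import *
c=dict(np.load("top6.npz"));W=cloud(c);hsv=cv2.cvtColor(c["pixels"],cv2.COLOR_BGR2HSV)
b=(hsv[...,0]>100)&(hsv[...,0]<125)&(hsv[...,1]>120)&(abs(W[...,0]-.619)<.05)&(abs(W[...,1]+.236)<.08)&(W[...,2]<.1)
q=W[b];f=q[q[:,2]<.03]
for s in(1,-1):
    e=f[(f[:,1]+.236)*s>.03]; print(len(e),np.median(e[:,2]))
print("fin",np.percentile(q[:,2],98))
print(robot.sign_off())
E
```

```text
201 0.01882057014155014
161 0.018895801583200367
fin 0.0643698884401204
the job is handed in; nothing more can be done
None
```

The job is done and handed in at about 48 s. I moved the three cartons to the grey mat, seated the divider on the dowels, then stood the cartons back on their own mats in the order green, black, yellow.

Last checks before handing in:
- **Divider:** it sits level on both dowels. The foot top measures 18.8 and 18.9 mm at its two ends, against 18 mm when fully seated, which is within camera accuracy. Lowering it met no noticeable resistance.
- **Carton positions:** all three are upright. In the top camera they are about 1.3 mm or less from their mat centres, with a 12 mm margin all round.
- **Carton squareness:** they are square to within about 1° in the top camera.
- **Robot:** it is parked clear with the gripper open, touching nothing. The forces I read at each stop stayed under about 7 N.

The two cameras disagreed on x by about 3 mm around the divider and the aluminium block. I worked from relative positions within one camera there, and the insertion went in cleanly. On the cartons the two cameras agreed within about 1.5 mm and 2° (for green, the top camera gives 4.2° of turn and the scene camera 2.1°, against 3.5° for the mat).

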